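# Tread depth check with a sprung gauge

## Robot

A 6-joint arm with a two-finger parallel gripper is mounted at the origin on the work surface; the furniture and walls round the work are solid. World frame = base frame: x ahead of the robot, y to its left, z up, the work surface at z = 0. Lengths are in m, angles in rad, forces in N, time in s.
With the tool pointing down it reaches from about 0.35 to 0.775 m from the base axis. Payload 5.5 kg.
Tool frame: the origin (TCP) lies at the very end of the fingers, on their centre line; the grasp point (between the pads) lies 19 mm behind it; z points along the fingers, y is the line along which they close (so a half turn about z gives the same grasp; the last joint's range is limited). The gripper opens to 85 mm and grips with 20 to 120 N. Pads are 22 mm wide; open, the fingers measure 114 mm over their backs; the gripper's body (76 mm by 85 mm) begins 54 mm behind the grasp point. The pads swing forward as they close: fully open they stand 13 mm farther back than shut.
Start: joints at [1.162, 0.313, 0.046, 1.304, 0, 1.431], TCP at [0.153, 0.554, 0.231] pointing down, gripper open.
Joint ranges: [-2.76, 2.76], [-0.86, 1.69], [-1.03, 1.26], [-2.2, 2.34], [-1.47, 1.5], [-3.14, 3.14]. Speed limits (rad/s): [2.57, 2.57, 3.14, 3.14, 3.14, 3.14].

## Interface

Orientations are given as a unit quaternion [w, x, y, z].
In Python, from workcell import env, imaging, ticket gives the robot as it stands. The module is installed in compiled form; this text tells all that it offers.
- The arm moves only by the tool apply_moves, never from a script. Its argument "rows" is a list of rows, each an object with "xyz": the shift along the tool's x, y, z in mm, a list of three; "turn": the turn, a rotation vector about the tool's x, y, z in rad, a list of three; "grip": the opening, from 0 (shut) to 1 (fully open). A call has 1 to 12 rows; each row is the pose to reach, as a shift and turn from the pose commanded when the call began, along the tool's axes at that moment; what a row does not reach only later rows make up. A row lasts 1/12 s, in which the tool goes at most 41.7 mm and 7.16 degrees, less where a joint would pass 70% of its speed; a pose out of reach is approached as far as the arm can. A call with a gripper value outside its range is refused whole. The fingers move at their own pace and stop on an object; "force" is the grip in N (left out, the last holds). Time passes only in rows, so rows that repeat a pose let the fingers close. It gives the time, the measured TCP pose, the force, the opening and the grip force at its end, in the units of the state.
- env.get_state(): the state, without advancing time (a new reading comes with each control period).
- imaging.read_camera(name): name is "side" or "top" or "wrist"; returns a dict with "color" (384x512x3 uint8, blue, green, red), "z_map" (384x512 float32, m along the optical axis (not along the pixel's ray), 0 where there is no reading), "camera_matrix" (3x3 intrinsics, pixels), "view" (4x4, takes a point from world to camera coordinates). Camera axes: x right, y down, z forward; pixel columns grow to the right and rows downward; lengths in m; the calibration is good to about 2 mm. A picture is of the moment at which its call begins.
- ticket.hand_in(): hands the job in; it is judged then, once.
The state is a dict: "clock": time; "joint_pos": joint angles; "qvel": joint speeds; "tau": joint torques, N m; "tcp_pos": TCP position; "orientation": TCP orientation; "wrist_force": force on the tool from outside, world axes, zero at the start; "ft_torque": the same for the moment, N m; "finger_gap": finger opening in m; "grip_force": force on a finger pad.
Only numpy, scipy, OpenCV 4.12 (cv2) and the standard library are available. Lean on these libraries where they do the work, as an engineer would, in place of code of your own. Each camera call takes 0.05 s, during which the arm holds its last target. There are 200 camera calls.

## Task

Take the sprung depth gauge from its stand, find the groove of the rubber tread sample with its probe and press the gauge down until its base bar sits flat on the rubber across the groove (about 10 N, never over 25 N); hold it so for a second and read the depth. Then stand the gauge upright on its stand again and slide the black tally grip over the red field if the groove is less than 11 mm deep, yellow for 11 to 17 mm, green if it is deeper. Leave the other desk things alone.

Things in the scene. Friction and masses are not known exactly. Their poses are not given: they have to be found in the camera images.
- tread_tray: grey fixed tray, 92 (x) x 118 (y) x 24 mm high, origin at the centre of its underside. In it lies a black rubber tread block, 80 (x) x 88 (y) mm, with a level top. One straight groove, 8 mm wide, runs parallel to the tray's x axis through the middle of the block, between two thin yellow lines 16 mm apart. It is 6 to 22 mm deep, differently each time, with a flat, firm floor.
- tray_mid (a point): point of the tray, over its middle at the height of the unloaded block's top, 42 mm above the origin. The block, and the groove with it, sits up to 10 mm to either side of this (tray y), differently each time: not reported, to be found by sight or feel. It does not shift sideways under 50 N. It lies on a soft bed: pressed down it yields about 1 mm per 4 N, 8 mm at most.
- gauge: sprung depth gauge, loose, 200 to 330 g: steel base bar 26 (x) x 80 (y) x 12 mm, on its middle an upright black handle. Origin at the centre of the bar's underside, z up the handle. A round probe pin, 4 mm across with a round tip, sticks out of the middle of the underside by 26 mm. To measure, the bar lies across the groove: gauge y along tray y, either way round.
- gauge_grip (a point): middle of the handle, 42 mm above the gauge's origin: grip here across 34 mm, fingers closing along the gauge's y. Handle 26 (x) x 34 (y) mm, from 12 to 64 mm up. On both x faces a black pointer rises with the pin as it is pushed in, from 22 mm up (pin fully out) to 48 mm (fully in), over green (lowest), yellow and red bands: the three depth ranges.
- probe (a joint): how far the gauge's probe pin is pushed in, m: 0 = fully out (26 mm below the base), 0.026 = tip flush with the underside. With the base flat across the groove and the tip on its floor the groove's depth is 0.026 minus this. The pin springs out: 2 N at 0, plus 0.15 N per mm.
- probe_tip (a point): lowest point of the probe pin, on the gauge's z axis
- gauge_stand: grey fixed gauge stand, 60 (x) x 104 (y) mm plate with two pillars 40 (x) x 22 (y) mm centred 36 mm either side of its middle along y; the gauge's base bar bridges their tops with the probe hanging free between. Origin at the centre of the underside
- stand_top (a point): middle between the pillars at the height of their flat tops, 42 mm above the stand's underside: the gauge's origin rests here. The gauge belongs with its bar along the stand's y (within about 15 degrees, either way round)
- tally_base: white fixed tally board, 66 (x) x 170 (y) x 14 mm, origin at the centre of the underside; along y, from -y to +y, lie coloured fields centred at y = -60 (grey), -25 (red), +10 (yellow), +45 mm (green); the last three are 30 mm long
- tally (a joint): position of the tally grip along the board's +y, m: 0 at the grey end to 0.120 at the far stop; the fields' middles are at red 0.035, yellow 0.070, green 0.105. It stays where it is left; about 1.5 N moves it
- tally_top (a point): centre of the top of the black tally grip, 28 (x) x 20 (y) x 40 mm high, white line across it, top 54.5 mm above the work surface; the grip's y position on the board is the joint's value minus 60 mm
- tea_bottle: tea bottle, 62 x 62 x 221 mm; bystander, origin at the centre of its underside
- marker: yellow highlighter, 15 x 126 x 13 mm; bystander, origin at the centre of its underside
- tape_ring: white roll of tape, 49 x 49 x 18 mm; bystander, origin at the centre of its underside

How it is judged:
By the outcome, as a careful person would: the job done as asked, in the order asked, and still so for the second after the job is handed in, with the robot touching nothing.
It also fails if it takes over 61 s, if anything falls off the work surface, if the arm or the gripper's body presses on something with over 40 N, if the wrist force passes 120 N, or if a joint passes its speed limit or range.

## Working session

There is one attempt and no reset: what is moved stays moved. The work goes in short steps, Python scripts to look and compute and a tool call to move; the robot and the scene stay as the last step left them, time stands still between calls to the robot, and variables do not carry over. Pictures are saved under pics/ and viewed, at most 11 in all, crops included, and the job is handed in when it is done.

Besides the shell and the picture viewer there is one more tool, called after "Request:" as a command line: name --argument value ..., lists and objects as JSON in quotes. apply_moves: Moves the arm, as the interface text tells. Its arguments: {"type":"object","properties":{"rows":{"type":"array"},"force":{"type":"number"}},"required":["rows"]}

```bash
mkdir -p pics
cat > h.py <<'E'
import numpy as np, cv2
from workcell import env, imaging, ticket
from scipy.spatial.transform import Rotation as R
def cam(n):
    d=imaging.read_camera(n); np.savez(f'{n}.npz',**d); return d
def load(n): return dict(np.load(f'{n}.npz'))
def pts(d):
    K=d['camera_matrix'];z=d['z_map'];v,u=np.mgrid[:z.shape[0],:z.shape[1]]
    p=np.stack([(u-K[0,2])/K[0,0]*z,(v-K[1,2])/K[1,1]*z,z],-1)
    V=d['view']; return (p-V[:3,3])@V[:3,:3]
def ray(d,u,v,h):
    K=d['camera_matrix'];V=d['view'];r=V[:3,:3].T@np.array([(u-K[0,2])/K[0,0],(v-K[1,2])/K[1,1],1])
    o=-V[:3,:3].T@V[:3,3]; return o+r*(h-o[2])/r[2]
def st():
    s=env.get_state(); return s
def totool(delta):  # world mm->tool
    s=env.get_state();q=s['orientation'];r=R.from_quat([q[1],q[2],q[3],q[0]]); return r.inv().apply(delta)
E
python3 - <<'E'
from h import *
a=cam('top');b=cam('side');
print(st())
for n,d in(('top',a),('side',b)): 
    cv2.imwrite(f'pics/{n}.png',cv2.resize(d['color'],None,fx=1.5,fy=1.5)); print(d['view'],d['camera_matrix'])
E
```

```text
{'clock': 0.1, 'joint_pos': array([1.16239160e+00, 3.13921110e-01, 4.51009827e-02, 1.30359716e+00,
       9.35642009e-06, 1.43120964e+00]), 'qvel': array([-1.33111400e-03, -1.75627712e-03,  1.33172859e-03, -1.17565988e-03,
       -5.34320251e-05,  1.14603366e-03]), 'tau': array([ 1.67211983e-03, -4.81723917e+01,  2.99245155e+01,  1.27315085e-02,
       -1.74431839e-04,  1.34783772e-05]), 'tcp_pos': array([0.15253444, 0.553933  , 0.23050386]), 'orientation': array([-2.23803065e-04,  1.34004642e-01,  9.90980373e-01, -7.78979372e-04]), 'wrist_force': array([-0.00970721, -0.60705686,  0.60025845]), 'ft_torque': array([ 0.02244882, -0.02954186,  0.01948753]), 'grip_force': 0.0, 'finger_gap': 0.08521216076892067}
[[ 0.01282321 -0.99947844  0.02963805  0.07281301]
 [-0.98152856 -0.01824025 -0.19044418  0.51866427]
 [ 0.19088545 -0.02664849 -0.98125053  1.20695752]
 [ 0.          0.          0.          1.        ]] [[483.55582412   0.         250.19756058]
 [  0.         483.55582412 194.71660638]
 [  0.           0.           1.        ]]
[[-0.84322449 -0.53701266  0.02428709  0.44118563]
 [-0.27087556  0.38543929 -0.88207879  0.15627945]
 [ 0.46432627 -0.75036922 -0.47047545  0.98128695]
 [ 0.          0.          0.          1.        ]] [[396.06302759   0.         263.82943426]
 [  0.         396.06302759 198.62756956]
 [  0.           0.           1.        ]]
```

View pics/top.png

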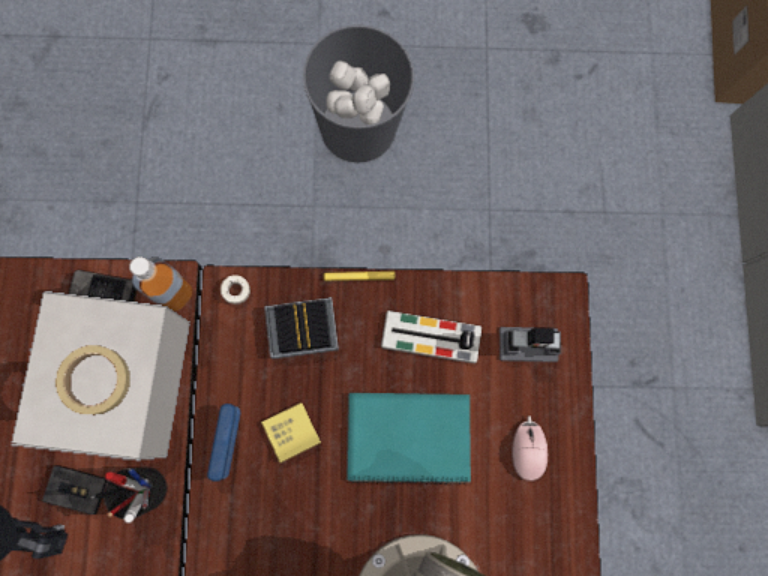

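View pics/side.png

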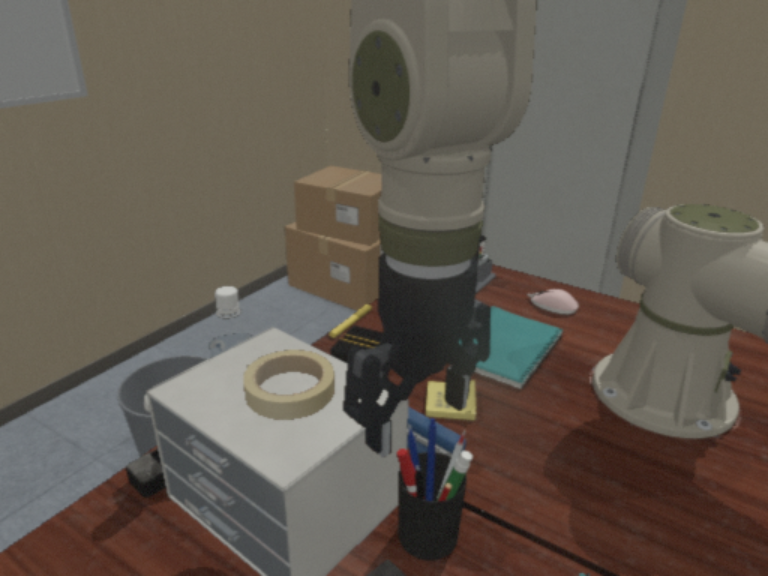

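The top view shows the tray at about (302,327), the tally board at (432,337) with its grip at the right (grey) end, and the gauge on its stand at (530,340); the picture is scaled 1.5x. The side view is mostly blocked by the arm.

Run:
```python
from h import *
d=load('top');P=pts(d);z=P[...,2]
def rect(n,box,lo,hi,extra=None):
    u0,u1,v0,v1=[int(x/1.5) for x in box]
    m=np.zeros(z.shape,bool);m[v0:v1,u0:u1]=1
    m&=(z>lo)&(z<hi)
    if extra is not None:m&=extra
    q=P[m];r=cv2.minAreaRect(q[:,:2].astype(np.float32)*1000)
    print(n,m.sum(),np.round(r[0],1),np.round(r[1],1),r[2],'zmed',np.median(q[:,2]).round(4))
print('table z',np.median(z[250:330,150:230]))
rect('tray',(255,350,285,370),.012,.06)
rect('block',(255,350,285,370),.033,.06)
rect('board',(370,490,300,375),.008,.025)
rect('grip',(450,490,310,360),.035,.08)
rect('stand',(490,575,310,375),.004,.2)
rect('standtop',(490,575,310,375),.03,.046)
rect('bar',(490,575,310,375),.046,.07)
rect('handle',(490,575,310,375),.09,.13)
rect('bottle',(120,200,240,320),.1,.3)
C=d['color'].astype(int);b,g,r=C[...,0],C[...,1],C[...,2]
yel=(r>140)&(g>110)&(b<90)
u0,u1,v0,v1=170,240,190,248
m=np.zeros_like(yel);m[v0:v1,u0:u1]=yel[v0:v1,u0:u1]
n,l,s,c=cv2.connectedComponentsWithStats(m.astype(np.uint8))
for i in range(1,n):
    vv,uu=np.nonzero(l==i); 
    q=np.array([ray(d,a,bb,.042)[:2] for a,bb in zip(uu,vv)])*1000
    print(s[i],c[i],cv2.fitLine(q.astype(np.float32),2,0,.01,.01).ravel())
cv2.imwrite('pics/z.png',cv2.resize(d['color'][185:255,165:390],None,fx=3.5,fy=3.5,interpolation=cv2.INTER_CUBIC))
```

```text
table z 0.0016771633539315709
tray 1491 [459.  209.1] [ 93.1 117.9] 8.372505187988281 zmed 0.041
block 973 [459.4 206.7] [80.8 88.2] 8.534358024597168 zmed 0.0428
board 1486 [454.4 -20.2] [105.6 204. ] 1.0741941928863525 zmed 0.0151
grip 95 [439.1 -78. ] [19.7 28.3] 81.97362518310547 zmed 0.054
stand 1099 [ 442.5 -199.3] [115.9 152.5] 0.9363622665405273 zmed 0.0185
standtop 134 [ 438.1 -193.1] [40.3 94.3] 0.20770180225372314 zmed 0.0421
bar 183 [ 438.  -192.9] [36.4 91. ] 0.876238226890564 zmed 0.0552
handle 170 [ 439.8 -194.7] [34.1 27.3] 87.22140502929688 zmed 0.1064
bottle 840 [498.5 440. ] [ 72.2 111. ] 84.49827575683594 zmed 0.1679
[196 204   1   1   1] [196. 204.] [  0.743807    -0.66839445 491.64722    220.99434   ]
[203 205   1   3   3] [203. 206.] [9.9948430e-01 3.2110333e-02 4.8671524e+02 2.0272845e+02]
[197 207   1   3   3] [197. 208.] [9.9942279e-01 3.3972465e-02 4.8119034e+02 2.1805505e+02]
[204 213   1   3   3] [204. 214.] [9.9951637e-01 3.1097548e-02 4.6580988e+02 1.9949394e+02]
[198 215   1   4   4] [198.  216.5] [9.9944097e-01 3.3432595e-02 4.5902466e+02 2.1473322e+02]
[205 221   1   4   4] [205.  222.5] [9.9953133e-01 3.0613083e-02 4.4373810e+02 1.9623985e+02]
[199 223   1   4   4] [199.  224.5] [9.9945921e-01 3.2882199e-02 4.3829840e+02 2.1147589e+02]
[206 229   1   2   2] [206.  229.5] [9.9957782e-01 2.9055623e-02 4.2567639e+02 1.9312396e+02]
```

View pics/z.png

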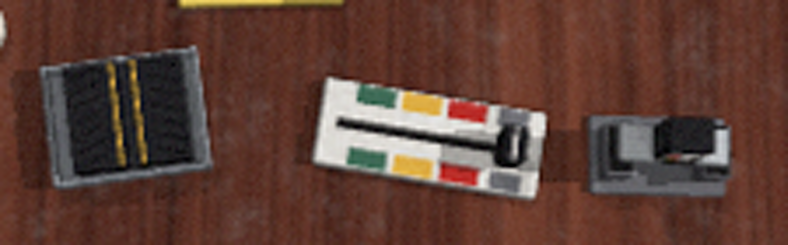

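The zoomed crop shows the groove between its yellow lines at crop pixels (113–148, 60–165). The tally grip is at (512,146) on the grey end, and the gauge handle is at (690,136), with its bar along the stand.

Run:
```python
from h import *
d=load('top');P=pts(d);z=P[...,2]
for n,m in (('box',(z>.08)&(P[...,1]>.3)&(P[...,0]>.25)),('all>0.1',(z>.1)&(P[...,1]>.05)&(P[...,0]<.35)&(P[...,1]<.5))):
    q=P[m]; print(n,len(q),q.min(0) if len(q) else'',q.max(0) if len(q) else'')
q=P[(P[...,1]>.05)&(P[...,1]<.36)&(P[...,0]>.2)&(P[...,0]<.5)];print(q[:,2].max())
# desired 
print(totool([300-152.5,250-554,80]),totool([440-152.5,-195-554,100]))
```

```text
box 10201 [0.25000026 0.4014955  0.08004526] [0.55450745 0.62324218 0.227005  ]
all>0.1 3537 [0.12315344 0.11439919 0.10002971] [0.34998111 0.49998462 1.28094626]
1.280946260437106
[-222.92387041 -254.03517794  -79.64500216] [-476.07970067 -645.9019456   -99.07595711]
```

Request:
apply_moves --rows '[{"xyz": [0, 0, -40], "turn": [0, 0, 0], "grip": 1}, {"xyz": [-40, -40, -80], "turn": [0, 0, 0], "grip": 1}, {"xyz": [-220, -250, -80], "turn": [0, 0, -0.1], "grip": 1}, {"xyz": [-220, -250, -80], "turn": [0, 0, -0.2], "grip": 1}, {"xyz": [-220, -250, -80], "turn": [0, 0, -0.217], "grip": 1}, {"xyz": [-220, -250, -80], "turn": [0, 0, -0.217], "grip": 1}, {"xyz": [-220, -250, -80], "turn": [0, 0, -0.217], "grip": 1}, {"xyz": [-220, -250, -80], "turn": [0, 0, -0.217], "grip": 1}, {"xyz": [-220, -250, -80], "turn": [0, 0, -0.217], "grip": 1}, {"xyz": [-220, -250, -80], "turn": [0, 0, -0.217], "grip": 1}, {"xyz": [-220, -250, -80], "turn": [0, 0, -0.217], "grip": 1}]'

```text
clock: 1.02
tcp_pos: [0.2994, 0.2528, 0.3114]
orientation: [0.0, 0.029, 1.0, -0.0]
wrist_force: [-0.8, 0.0, 0.2]
finger_gap: 0.0857
grip_force: 0.0
```

Run:
```python
from h import *
s=st();print(s['tcp_pos'],s['joint_pos']);p=s['tcp_pos']*1000
print(totool(np.array([440,-195,240])-p))
print(totool(np.array([459,207,240])-p))
```

```text
[0.29938985 0.25280485 0.31137686] [ 4.95746153e-01 -5.74209930e-02 -1.89391343e-01  1.43858832e+00
 -1.51577341e-04  5.53197229e-01]
[-166.07076915 -438.99197457   71.42547486]
[-161.95678518  -36.56424799   71.42266431]
```

Request:
apply_moves --rows '[{"xyz": [-160, -37, 60], "turn": [0, 0, 0], "grip": 1}, {"xyz": [-160, -37, 60], "turn": [0, 0, 0], "grip": 1}, {"xyz": [-160, -37, 60], "turn": [0, 0, 0], "grip": 1}, {"xyz": [-160, -37, 60], "turn": [0, 0, 0], "grip": 1}, {"xyz": [-160, -37, 60], "turn": [0, 0, 0], "grip": 1}, {"xyz": [-160, -37, 60], "turn": [0, 0, 0], "grip": 1}, {"xyz": [-160, -37, 60], "turn": [0, 0, 0], "grip": 1}]'

```text
clock: 1.6
tcp_pos: [0.4552, 0.2106, 0.2506]
orientation: [-0.001, 0.026, 1.0, -0.0]
wrist_force: [-0.2, 0.6, -0.3]
finger_gap: 0.0857
grip_force: 0.0
```

Run:
```python
from h import *
d=cam('wrist');np.savez('wtray.npz',**d)
s=st();p=s['tcp_pos']*1000;print(p,s['qvel'])
cv2.imwrite('pics/w1.png',d['color'])
print(totool(np.array([440,-195,240])-p))
```

```text
[454.93247667 210.77630256 251.33150485] [ 8.60889162e-03 -2.69682912e-02 -1.65370178e-03  3.81998871e-05
 -3.91039561e-03 -3.19298799e-03]
[  -5.4905873  -406.01541748   11.27491901]
```

View pics/w1.png

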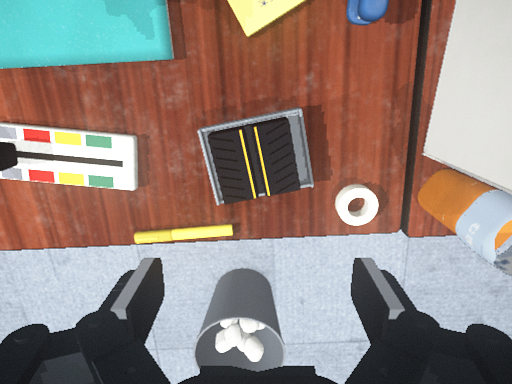

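The wrist view shows the whole tray at (255,155), with yellow lines through about (249,162) and (263,160). Next I'll measure that and move over to the gauge.

```bash
cat >> h.py <<'E'
def groove(d,box):
    C=d['color'].astype(int);b,g,r=C[...,0],C[...,1],C[...,2]
    yel=(r>130)&(g>100)&(b<100); m=np.zeros_like(yel);u0,u1,v0,v1=box;m[v0:v1,u0:u1]=yel[v0:v1,u0:u1]
    n,l,s,c=cv2.connectedComponentsWithStats(m.astype(np.uint8),connectivity=8)
    for i in range(1,n):
        if s[i,4]<25: continue
        vv,uu=np.nonzero(l==i);q=np.array([ray(d,x,y,.042)[:2] for x,y in zip(uu,vv)])*1000
        f=cv2.fitLine(q.astype(np.float32),2,0,.01,.01).ravel();print(s[i],'ang',np.degrees(np.arctan(f[1]/f[0])),'mid',q.mean(0),'ends',q[q[:,0].argmin()],q[q[:,0].argmax()])
E
python3 - <<'E'
from h import *
d=load('wtray');groove(d,(195,320,100,210))
P=pts(d);z=P[...,2];m=np.zeros(z.shape,bool);m[90:215,190:325]=1
for lo,hi in((.012,.06),(.035,.06)):
    q=P[m&(z>lo)&(z<hi)];print(cv2.minAreaRect(q[:,:2].astype(np.float32)*1000),np.median(q[:,2]))
E
```

```text
[254 126  16  70 207] ang 8.594904 mid [457.2811923 214.782754 ] ends [418.38690625 209.47010915] [496.19914888 221.20507923]
[239 130  17  69 215] ang 8.5572195 mid [459.13444841 198.8345701 ] ends [421.71333195 192.32946311] [498.99890126 205.21496882]
((458.387451171875, 209.71389770507812), (92.1814956665039, 118.24541473388672), 8.736982345581055) 0.042721108663566966
((458.8053894042969, 207.36053466796875), (80.4045181274414, 88.68026733398438), 8.78437328338623) 0.043317002977218376
```

Request:
apply_moves --rows '[{"xyz": [-5, -406, 10], "turn": [0, 0, 0], "grip": 1}, {"xyz": [-5, -406, 10], "turn": [0, 0, 0], "grip": 1}, {"xyz": [-5, -406, 10], "turn": [0, 0, 0], "grip": 1}, {"xyz": [-5, -406, 10], "turn": [0, 0, 0], "grip": 1}, {"xyz": [-5, -406, 10], "turn": [0, 0, 0], "grip": 1}, {"xyz": [-5, -406, 10], "turn": [0, 0, 0], "grip": 1}, {"xyz": [-5, -406, 10], "turn": [0, 0, 0], "grip": 1}, {"xyz": [-5, -406, 10], "turn": [0, 0, 0], "grip": 1}, {"xyz": [-5, -406, 10], "turn": [0, 0, 0], "grip": 1}, {"xyz": [-5, -406, 10], "turn": [0, 0, 0], "grip": 1}, {"xyz": [-5, -406, 10], "turn": [0, 0, 0], "grip": 1}, {"xyz": [-5, -406, 10], "turn": [0, 0, 0], "grip": 1}]'

```text
clock: 2.65
tcp_pos: [0.4399, -0.1958, 0.2422]
orientation: [0.001, 0.027, 1.0, 0.0]
wrist_force: [0.0, 0.3, 0.1]
finger_gap: 0.0852
grip_force: 0.0
```

Run:
```python
from h import *
d=cam('wrist');np.savez('wgauge.npz',**d)
s=st();p=s['tcp_pos']*1000;print(p,s['qvel'],s['orientation'])
cv2.imwrite('pics/w2.png',d['color'])
P=pts(d);z=P[...,2]
near=(abs(P[...,0]-.44)<.06)&(abs(P[...,1]+.195)<.07)
for lo,hi in((.095,.125),(.048,.062),(.03,.048),(.004,.2)):
    q=P[near&(z>lo)&(z<hi)];print(lo,len(q),cv2.minAreaRect(q[:,:2].astype(np.float32)*1000),np.median(q[:,2]))
```

```text
[ 439.97534983 -194.74092278  242.11562275] [ 0.02748231 -0.00383495 -0.00985603  0.0011428  -0.00104324 -0.00300366] [4.13419862e-04 2.57347394e-02 9.99668704e-01 1.85696126e-04]
0.095 1153 ((439.0265808105469, -195.22206115722656), (33.386512756347656, 25.8828182220459), 87.6629409790039) 0.10698999115797357
0.048 1080 ((439.74200439453125, -195.09303283691406), (80.14376068115234, 25.990488052368164), 88.11387634277344) 0.05514273156233239
0.03 824 ((437.2179260253906, -193.94683837890625), (93.05162811279297, 40.107913970947266), 89.64446258544922) 0.04328975412028379
0.004 5106 ((428.1695861816406, -193.39736938476562), (112.5551986694336, 83.6190414428711), 81.30949401855469) 0.04832078504295928
```

View pics/w2.png

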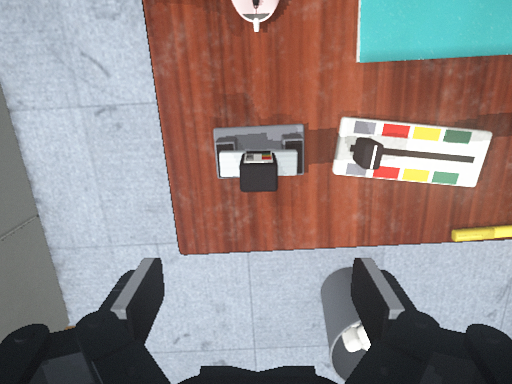

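The wrist view shows the gauge handle at (259,172) on its bar, with a pointer/band face towards the robot, and the tally grip at (368,153). Now the grasp: the gauge centre is (439.5,-195.1) mm and its yaw is about -2°.

Request:
apply_moves --rows '[{"xyz": [0.5, -0.4, 40], "turn": [0, 0, -0.017], "grip": 1}, {"xyz": [0.5, -0.4, 80], "turn": [0, 0, -0.017], "grip": 1}, {"xyz": [0.5, -0.4, 115], "turn": [0, 0, -0.017], "grip": 1}, {"xyz": [0.5, -0.4, 145], "turn": [0, 0, -0.017], "grip": 1}, {"xyz": [0.5, -0.4, 165], "turn": [0, 0, -0.017], "grip": 1}, {"xyz": [0.5, -0.4, 177], "turn": [0, 0, -0.017], "grip": 1}, {"xyz": [0.5, -0.4, 177], "turn": [0, 0, -0.017], "grip": 1}, {"xyz": [0.5, -0.4, 177], "turn": [0, 0, -0.017], "grip": 1}]'

```text
clock: 3.37
tcp_pos: [0.4397, -0.1941, 0.0646]
orientation: [-0.0, 0.016, 1.0, 0.0]
wrist_force: [0.0, -0.5, 0.6]
finger_gap: 0.0855
grip_force: 0.0
```

Request:
apply_moves --rows '[{"xyz": [0, 0, 0], "turn": [0, 0, 0], "grip": 0.4}, {"xyz": [0, 0, 0], "turn": [0, 0, 0], "grip": 0.3}, {"xyz": [0, 0, 0], "turn": [0, 0, 0], "grip": 0.2}, {"xyz": [0, 0, 0], "turn": [0, 0, 0], "grip": 0.2}, {"xyz": [0, 0, 0], "turn": [0, 0, 0], "grip": 0.2}, {"xyz": [0, 0, 0], "turn": [0, 0, 0], "grip": 0.2}, {"xyz": [0, 0, 0], "turn": [0, 0, 0], "grip": 0.2}, {"xyz": [0, 0, 0], "turn": [0, 0, 0], "grip": 0.2}]' --force 60

```text
clock: 4.03
tcp_pos: [0.4405, -0.1965, 0.0653]
orientation: [0.001, 0.017, 1.0, 0.0]
wrist_force: [0.4, 2.2, 6.4]
finger_gap: 0.0335
grip_force: 60.6
```

Request:
apply_moves --rows '[{"xyz": [0, 0, -20], "turn": [0, 0, 0], "grip": 0.2}, {"xyz": [0, 0, -50], "turn": [0, 0, 0], "grip": 0.2}, {"xyz": [0, 0, -90], "turn": [0, 0, 0], "grip": 0.2}, {"xyz": [0, 0, -90], "turn": [0, 0, 0], "grip": 0.2}, {"xyz": [0, 0, -90], "turn": [0, 0, 0], "grip": 0.2}]'

```text
clock: 4.45
tcp_pos: [0.4412, -0.1975, 0.1563]
orientation: [0.002, 0.018, 1.0, -0.001]
wrist_force: [-0.6, 0.2, -2.8]
finger_gap: 0.0331
grip_force: 60.8
```

Run:
```python
from h import *
d=cam('wrist')
s=st();p=s['tcp_pos']*1000;print(p,s['wrist_force'],s['orientation'])
c=d['color'][90:384,130:390];cv2.imwrite('pics/w3.png',cv2.resize(c,None,fx=2,fy=2))
P=pts(d);z=P[...,2]
near=(abs(P[...,0]-p[0]/1000)<.06)&(abs(P[...,1]-p[1]/1000)<.07)
for lo,hi in((.185,.205),(.135,.152)):
    q=P[near&(z>lo)&(z<hi)];print(lo,len(q),cv2.minAreaRect(q[:,:2].astype(np.float32)*1000),np.median(q[:,2]))
print(totool(np.array([458.2,206.8,p[2]-25])-p))
```

```text
[ 439.88371491 -196.652412    154.45011531] [ 0.58455471  0.37103644 -3.89169351] [ 4.61810134e-04  1.75608661e-02  9.99845645e-01 -2.97484945e-04]
0.185 9170 ((439.7641906738281, -198.4828338623047), (94.30313873291016, 27.64225196838379), 87.77326965332031) 0.19777297216585107
0.135 3631 ((439.73699951171875, -197.8797607421875), (79.99317932128906, 26.04480743408203), 88.04701232910156) 0.14572999870087255
[ -4.1139827  403.86117589  24.77015941]
```

View pics/w3.png

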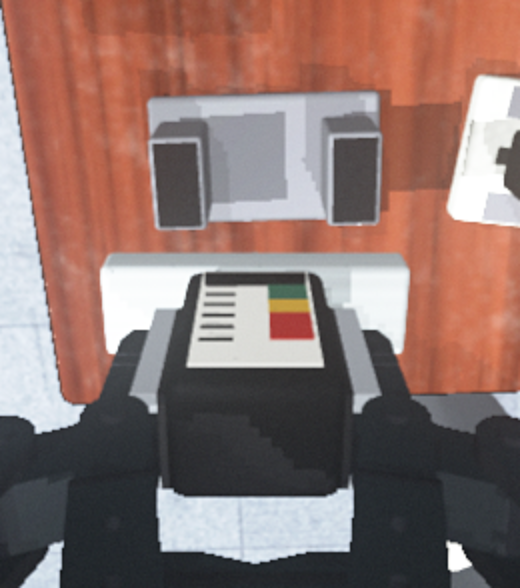

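The picture shows the gauge held level. Its bar is at crop pixels (255,300), the scale face is readable with green nearest the bar, and the empty stand is behind it. Next I move over the groove.

Request:
apply_moves --rows '[{"xyz": [-4, 40, 0], "turn": [0, 0, -0.03], "grip": 0.2}, {"xyz": [-4, 80, 0], "turn": [0, 0, -0.06], "grip": 0.2}, {"xyz": [-4, 120, 0], "turn": [0, 0, -0.1], "grip": 0.2}, {"xyz": [-4, 160, 0], "turn": [0, 0, -0.14], "grip": 0.2}, {"xyz": [-4, 200, 0], "turn": [0, 0, -0.183], "grip": 0.2}, {"xyz": [-4, 240, 0], "turn": [0, 0, -0.183], "grip": 0.2}, {"xyz": [-4, 280, 5], "turn": [0, 0, -0.183], "grip": 0.2}, {"xyz": [-4, 320, 10], "turn": [0, 0, -0.183], "grip": 0.2}, {"xyz": [-4, 360, 15], "turn": [0, 0, -0.183], "grip": 0.2}, {"xyz": [-4, 390, 20], "turn": [0, 0, -0.183], "grip": 0.2}, {"xyz": [-4, 405, 25], "turn": [0, 0, -0.183], "grip": 0.2}, {"xyz": [-4, 405, 30], "turn": [0, 0, -0.183], "grip": 0.2}]'

```text
clock: 5.5
tcp_pos: [0.4561, 0.2109, 0.1217]
orientation: [-0.002, -0.076, 0.997, 0.0]
wrist_force: [0.2, 0.4, -3.7]
finger_gap: 0.0335
grip_force: 61.5
```

```bash
cat > m.py <<'E'
from h import *
import sys
def look(nm):
    d=cam('wrist'); s=st();p=s['tcp_pos']*1000;print(p,s['wrist_force'],s['orientation'])
    P=pts(d);z=P[...,2]; near=(abs(P[...,0]-p[0]/1000)<.06)&(abs(P[...,1]-p[1]/1000)<.06)
    bz=p[2]/1000-.023+.012
    q=P[near&(abs(z-bz)<.007)];print(len(q),cv2.minAreaRect(q[:,:2].astype(np.float32)*1000),np.median(q[:,2]))
    groove(d,(180,340,40,260))
    cv2.imwrite(f'pics/{nm}.png',cv2.resize(d['color'][90:384,130:390],None,fx=2,fy=2))
look(sys.argv[1])
E
python3 m.py w4
```

```text
[455.4826352  209.01181903 120.80722562] [-0.25661827 -0.59953319 -3.42996873] [-2.69496285e-03 -7.56197891e-02  9.97132913e-01 -5.81314255e-04]
3548 ((454.5340270996094, 210.12249755859375), (25.738525390625, 80.20013427734375), 8.562447547912598) 0.11125654470582919
[239 151   5  65 222] ang 8.22899 mid [443.26519641 196.37529772] ends [421.40144498 193.68281057] [468.56423858 199.46246292]
[262 151   4  65 259] ang 9.1340475 mid [441.93129639 212.61393918] ends [418.89259889 209.9537728 ] [466.11081319 215.38420189]
[264 240  21   6 117] ang -82.62428 mid [486.893335   227.92117976] ends [483.7941595  234.19165347] [490.00247899 221.48344091]
```

View pics/w4.png

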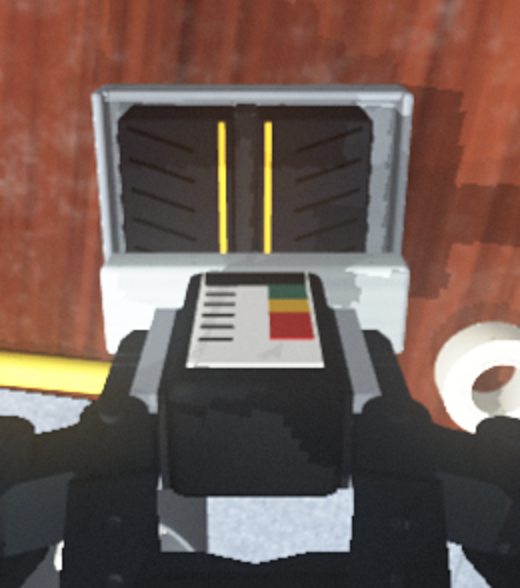

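The bar is at crop pixels (255,300) and the groove lies at about (245,190), so the gauge is some 3.8 mm too far to +y. Its yaw matches the groove. I'll correct that and come down to just above the block.

Request:
apply_moves --rows '[{"xyz": [-3, -3.8, 0], "turn": [0, 0, 0], "grip": 0.2}, {"xyz": [-3, -3.8, 12], "turn": [0, 0, 0], "grip": 0.2}, {"xyz": [-3, -3.8, 24], "turn": [0, 0, 0], "grip": 0.2}, {"xyz": [-3, -3.8, 24], "turn": [0, 0, 0], "grip": 0.2}, {"xyz": [-3, -3.8, 24], "turn": [0, 0, 0], "grip": 0.2}, {"xyz": [-3, -3.8, 24], "turn": [0, 0, 0], "grip": 0.2}]'

```text
clock: 6.05
tcp_pos: [0.4617, 0.2039, 0.1006]
orientation: [0.0, -0.073, 0.997, -0.0]
wrist_force: [-0.1, 0.4, -2.7]
finger_gap: 0.0331
grip_force: 61.5
```

```bash
python3 m.py w5
```

```text
[461.96309187 204.21328896 100.9445419 ] [-0.08207506  0.36087255 -2.51942703] [ 4.11977964e-04 -7.33565317e-02  9.97305694e-01  5.07010323e-05]
3438 ((460.062744140625, 203.04879760742188), (26.086406707763672, 80.23699188232422), 8.725404739379883) 0.09020087584399497
[249 150   5  66 262] ang 9.213888 mid [440.59286437 196.1723903 ] ends [420.89932958 193.92538089] [464.33223669 198.78822271]
[274 150   5  66 256] ang 8.695144 mid [439.42279734 212.28483431] ends [418.53761496 209.87754269] [461.9999708  214.53405582]
[264 240  21   6 117] ang -82.95529 mid [482.09091437 217.9083144 ] ends [479.31256936 223.60482765] [484.87762911 212.05966879]
```

Request:
apply_moves --rows '[{"xyz": [0, 0, 0], "turn": [0, 0, 0], "grip": 0.2}, {"xyz": [0, 0, 0], "turn": [0, 0, 0], "grip": 0.2}, {"xyz": [0, 0, 0], "turn": [0, 0, 0], "grip": 0.2}, {"xyz": [0, 0, 0], "turn": [0, 0, 0], "grip": 0.2}]'

```text
clock: 6.43
tcp_pos: [0.4615, 0.205, 0.1006]
orientation: [0.0, -0.074, 0.997, 0.0]
wrist_force: [0.6, -0.9, -2.8]
finger_gap: 0.0338
grip_force: 61.5
```

```bash
python3 m.py w5; python3 m.py w5
```

```text
[461.45906002 205.03068531 100.52284512] [ 0.77565258 -0.96841111 -2.41685966] [ 2.11617410e-04 -7.41345565e-02  9.97248222e-01  7.64291004e-05]
3470 ((459.82550048828125, 204.23703002929688), (25.8916015625, 80.14319610595703), 8.301290512084961) 0.09017424675724933
[247 150   5  66 241] ang 8.387503 mid [439.65819162 196.03446466] ends [420.99296431 193.74823043] [464.4309901  198.60457759]
[273 150   5  66 258] ang 8.879561 mid [438.54251539 212.08706498] ends [418.60361114 209.69266435] [461.97363107 215.00083764]
[265 240  20   7 117] ang -83.03316 mid [481.9863767  219.19088583] ends [479.17653966 224.76023087] [484.76219964 213.22536149]
[461.42526901 205.03549674 100.4530279 ] [-0.4432863  -0.60651925 -3.64270671] [ 1.58216019e-04 -7.41320834e-02  9.97248417e-01  5.68296520e-05]
3483 ((459.9440002441406, 204.3981170654297), (26.264055252075195, 80.44247436523438), 8.07685661315918) 0.09004909522651547
[247 150   5  66 243] ang 8.503535 mid [439.49665753 196.01409806] ends [420.98390035 193.14520052] [464.30842558 198.61466987]
[272 150   6  66 255] ang 8.852295 mid [438.53383354 212.08021237] ends [418.50271303 209.69580518] [461.85116455 215.00330224]
[264 240  21   7 118] ang -83.479355 mid [481.84519637 219.13079542] ends [479.04404362 224.75866088] [484.62746264 213.22950488]
```

Request:
apply_moves --rows '[{"xyz": [0, 2.9, 2], "turn": [0, 0, -0.007], "grip": 0.2}, {"xyz": [0, 2.9, 4], "turn": [0, 0, -0.007], "grip": 0.2}, {"xyz": [0, 2.9, 4], "turn": [0, 0, -0.007], "grip": 0.2}, {"xyz": [0, 2.9, 4], "turn": [0, 0, -0.007], "grip": 0.2}, {"xyz": [0, 2.9, 4], "turn": [0, 0, -0.007], "grip": 0.2}, {"xyz": [0, 2.9, 4], "turn": [0, 0, -0.007], "grip": 0.2}, {"xyz": [0, 2.9, 4], "turn": [0, 0, -0.007], "grip": 0.2}, {"xyz": [0, 2.9, 4], "turn": [0, 0, -0.007], "grip": 0.2}]'

```text
clock: 7.2
tcp_pos: [0.461, 0.2078, 0.0964]
orientation: [0.0, -0.078, 0.997, 0.0]
wrist_force: [-0.4, 0.3, -3.7]
finger_gap: 0.0335
grip_force: 61.5
```

```bash
python3 m.py w5;python3 m.py w5
```

```text
[461.00219357 207.79170927  96.36780451] [ 0.69168252 -0.22397244 -3.35988614] [ 8.74672509e-05 -7.74914530e-02  9.96993011e-01  5.21754746e-05]
3474 ((459.3995056152344, 206.91375732421875), (25.65751838684082, 80.24478149414062), 8.688444137573242) 0.08591813705131401
[243 152   5  64 275] ang 9.020948 mid [441.54825949 196.20767476] ends [421.22461608 193.97536068] [462.61790193 198.0338352 ]
[268 152   6  64 262] ang 8.715977 mid [437.50324776 211.90981184] ends [418.67961287 210.20149435] [460.00194512 214.70955294]
[264 240  21   6 117] ang -82.47028 mid [479.13793632 221.38958495] ends [476.37059419 226.94223839] [481.91471934 215.68810051]
[461.00477329 207.80060299  96.36338489] [ 0.16251123 -0.7527313  -3.48669674] [ 8.38053614e-05 -7.75142774e-02  9.96991237e-01  6.23811761e-05]
3446 ((459.4262390136719, 207.0421905517578), (26.098270416259766, 80.05229949951172), 8.726890563964844) 0.08590360250375696
[243 152   5  64 275] ang 9.021074 mid [441.54490271 196.20548177] ends [421.21882641 193.97288159] [462.61194886 198.03119622]
[268 152   6  64 263] ang 8.698063 mid [437.4635158  211.90722964] ends [418.67389291 210.1989801 ] [459.99607122 214.70686664]
[264 240  21   7 118] ang -83.09139 mid [479.14505049 221.44632165] ends [476.36468556 226.93944541] [481.90873443 215.68532559]
```

Request:
apply_moves --rows '[{"xyz": [0, 0, 4], "turn": [0, 0, 0], "grip": 0.2}, {"xyz": [0, 0, 8], "turn": [0, 0, 0], "grip": 0.2}, {"xyz": [0, 0, 9], "turn": [0, 0, 0], "grip": 0.2}, {"xyz": [0, 0, 9], "turn": [0, 0, 0], "grip": 0.2}, {"xyz": [0, 0, 9], "turn": [0, 0, 0], "grip": 0.2}]'

```text
clock: 7.72
tcp_pos: [0.4607, 0.2077, 0.087]
orientation: [-0.0, -0.078, 0.997, -0.0]
wrist_force: [-0.6, 0.6, -3.4]
finger_gap: 0.0333
grip_force: 61.5
```

Request:
apply_moves --rows '[{"xyz": [0, 0, 2], "turn": [0, 0, 0], "grip": 0.2}, {"xyz": [0, 0, 4], "turn": [0, 0, 0], "grip": 0.2}, {"xyz": [0, 0, 6], "turn": [0, 0, 0], "grip": 0.2}, {"xyz": [0, 0, 6], "turn": [0, 0, 0], "grip": 0.2}, {"xyz": [0, 0, 6], "turn": [0, 0, 0], "grip": 0.2}]'

```text
clock: 8.13
tcp_pos: [0.4608, 0.2077, 0.0811]
orientation: [-0.0, -0.078, 0.997, -0.0]
wrist_force: [0.1, 0.4, -3.1]
finger_gap: 0.0334
grip_force: 61.5
```

```bash
cat > f.py <<'E'
from h import *
F=[]
for i in range(4):
    d=cam('wrist');s=st();F.append(np.r_[s['wrist_force'],s['ft_torque'],s['tcp_pos']*1000])
print(np.mean(F,0).round(2))
E
python3 f.py; python3 m.py w6
```

```text
[ 2.5000e-01 -4.0000e-01 -3.4200e+00 -0.0000e+00  1.0000e-02  1.0000e-02
  4.6099e+02  2.0781e+02  8.1340e+01]
[461.0098698  207.85099865  81.41637624] [ 0.66910829 -0.42399027 -3.16165879] [ 1.19539260e-04 -7.75621553e-02  9.96987510e-01  5.86487894e-05]
3453 ((459.3401794433594, 207.04299926757812), (25.82284164428711, 80.01631164550781), 8.511798858642578) 0.07091860327267929
[242 157   5  59 278] ang 8.731647 mid [438.31273094 195.81354504] ends [420.94280838 193.8835876 ] [456.2842121  197.78276547]
[269 157   6  59 258] ang 8.944397 mid [434.96653255 211.59382813] ends [418.48969168 209.5178853 ] [453.77190712 213.79213762]
[265 239  20   8 117] ang -82.82609 mid [471.55913125 219.39815082] ends [468.99775596 224.50941272] [474.12399545 214.10527712]
```

View pics/w6.png

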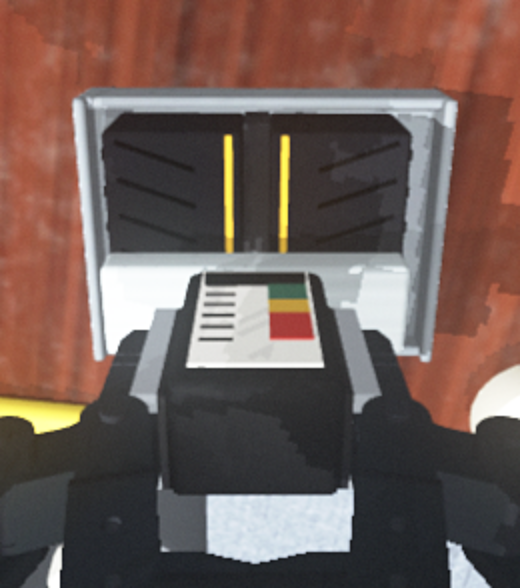

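The groove at crop pixel 257 is in line with the bar middle at 255. The tip is about 10 mm below the block top with no force, so it is in the groove. I'll go on down carefully.

Request:
apply_moves --rows '[{"xyz": [0, 0, 2], "turn": [0, 0, 0], "grip": 0.2}, {"xyz": [0, 0, 4], "turn": [0, 0, 0], "grip": 0.2}, {"xyz": [0, 0, 4], "turn": [0, 0, 0], "grip": 0.2}, {"xyz": [0, 0, 4], "turn": [0, 0, 0], "grip": 0.2}]'

```text
clock: 8.72
tcp_pos: [0.4611, 0.2078, 0.0773]
orientation: [0.0, -0.078, 0.997, 0.0]
wrist_force: [0.4, -0.5, -2.4]
finger_gap: 0.0335
grip_force: 61.6
```

```bash
python3 f.py
```

```text
[ 6.4000e-01 -2.0000e-02 -2.2200e+00  4.0000e-02 -9.0000e-02  0.0000e+00
  4.6108e+02  2.0784e+02  7.7390e+01]
```

Request:
apply_moves --rows '[{"xyz": [0, 0, 2], "turn": [0, 0, 0], "grip": 0.2}, {"xyz": [0, 0, 4], "turn": [0, 0, 0], "grip": 0.2}, {"xyz": [0, 0, 4], "turn": [0, 0, 0], "grip": 0.2}, {"xyz": [0, 0, 4], "turn": [0, 0, 0], "grip": 0.2}]'

```text
clock: 9.25
tcp_pos: [0.4611, 0.2078, 0.0733]
orientation: [0.0, -0.078, 0.997, 0.0]
wrist_force: [0.1, 0.2, -0.1]
finger_gap: 0.0335
grip_force: 61.6
```

```bash
python3 f.py
```

```text
[ 9.6000e-01  3.0000e-02 -4.8000e-01  4.0000e-02 -1.2000e-01  1.0000e-02
  4.6112e+02  2.0784e+02  7.3420e+01]
```

Request:
apply_moves --rows '[{"xyz": [0, 0, 2], "turn": [0, 0, 0], "grip": 0.2}, {"xyz": [0, 0, 4], "turn": [0, 0, 0], "grip": 0.2}, {"xyz": [0, 0, 5], "turn": [0, 0, 0], "grip": 0.2}, {"xyz": [0, 0, 5], "turn": [0, 0, 0], "grip": 0.2}, {"xyz": [0, 0, 5], "turn": [0, 0, 0], "grip": 0.2}]'

```text
clock: 9.87
tcp_pos: [0.4611, 0.2078, 0.0683]
orientation: [0.0, -0.078, 0.997, 0.0]
wrist_force: [0.2, 0.6, 0.2]
finger_gap: 0.0332
grip_force: 61.7
```

```bash
python3 f.py
```

```text
[ 5.7000e-01  1.5000e-01  2.0000e-02  6.0000e-02 -1.9000e-01  2.0000e-02
  4.6108e+02  2.0783e+02  6.8380e+01]
```

Request:
apply_moves --rows '[{"xyz": [0, 0, 2], "turn": [0, 0, 0], "grip": 0.2}, {"xyz": [0, 0, 4], "turn": [0, 0, 0], "grip": 0.2}, {"xyz": [0, 0, 4], "turn": [0, 0, 0], "grip": 0.2}, {"xyz": [0, 0, 4], "turn": [0, 0, 0], "grip": 0.2}]'

```text
clock: 10.4
tcp_pos: [0.4611, 0.2079, 0.0643]
orientation: [0.0, -0.078, 0.997, 0.0]
wrist_force: [-0.4, 0.8, 0.6]
finger_gap: 0.0331
grip_force: 62.4
```

```bash
python3 f.py
```

```text
[ 9.6000e-01  3.1000e-01  1.0800e+00  6.0000e-02 -1.8000e-01 -0.0000e+00
  4.6106e+02  2.0783e+02  6.4370e+01]
```

Request:
apply_moves --rows '[{"xyz": [0, 0, 0.5], "turn": [0, 0, 0], "grip": 0.2}, {"xyz": [0, 0, 1], "turn": [0, 0, 0], "grip": 0.2}, {"xyz": [0, 0, 1], "turn": [0, 0, 0], "grip": 0.2}, {"xyz": [0, 0, 1], "turn": [0, 0, 0], "grip": 0.2}]'

```text
clock: 10.93
tcp_pos: [0.4611, 0.2078, 0.0635]
orientation: [0.0, -0.078, 0.997, 0.0]
wrist_force: [-0.2, 0.0, 4.4]
finger_gap: 0.0333
grip_force: 62.3
```

```bash
python3 f.py
```

```text
[-1.7000e-01 -3.0000e-02  4.4200e+00  0.0000e+00 -3.0000e-02  2.0000e-02
  4.6107e+02  2.0783e+02  6.3510e+01]
```

Request:
apply_moves --rows '[{"xyz": [0, 0, 0.4], "turn": [0, 0, 0], "grip": 0.2}, {"xyz": [0, 0, 0.8], "turn": [0, 0, 0], "grip": 0.2}, {"xyz": [0, 0, 0.8], "turn": [0, 0, 0], "grip": 0.2}, {"xyz": [0, 0, 0.8], "turn": [0, 0, 0], "grip": 0.2}, {"xyz": [0, 0, 0.8], "turn": [0, 0, 0], "grip": 0.2}, {"xyz": [0, 0, 0.8], "turn": [0, 0, 0], "grip": 0.2}, {"xyz": [0, 0, 0.8], "turn": [0, 0, 0], "grip": 0.2}, {"xyz": [0, 0, 0.8], "turn": [0, 0, 0], "grip": 0.2}, {"xyz": [0, 0, 0.8], "turn": [0, 0, 0], "grip": 0.2}, {"xyz": [0, 0, 0.8], "turn": [0, 0, 0], "grip": 0.2}, {"xyz": [0, 0, 0.8], "turn": [0, 0, 0], "grip": 0.2}]'

```text
clock: 12.05
tcp_pos: [0.4611, 0.2079, 0.0629]
orientation: [0.0, -0.078, 0.997, 0.0]
wrist_force: [-0.6, -1.1, 8.0]
finger_gap: 0.0336
grip_force: 62.6
```

```bash
python3 f.py; python3 m.py w7; python3 -c "
import cv2,numpy as np
d=np.load('wrist.npz');cv2.imwrite('pics/w7.png',cv2.resize(d['color'][210:290,200:310],None,fx=6,fy=6,interpolation=cv2.INTER_CUBIC))"; python3 f.py
```

```text
[-8.3000e-01 -1.9000e-01  7.2700e+00 -4.0000e-02  1.0000e-01  1.0000e-02
  4.6109e+02  2.0783e+02  6.2890e+01]
[461.06719899 207.8142879   62.86501727] [-0.73796001  0.23117635  6.83928993] [ 2.15667433e-04 -7.75326475e-02  9.96989789e-01  4.58084849e-05]
3607 ((459.5532531738281, 206.95895385742188), (26.180131912231445, 80.20792388916016), 8.772749900817871) 0.052489880195352494
[286  74   7  13  40] ang 0.31384528 mid [376.38544003 209.03719013] ends [374.032748   209.54669619] [379.51886004 209.14868685]
[295 125  19  14 151] ang 89.38206 mid [399.64686594 221.03221802] ends [396.11806466 221.28306427] [403.1714352  217.65639462]
[240 164   6  52 153] ang 9.743477 mid [433.2045847  195.14877144] ends [420.37370256 193.94270565] [448.61341117 196.36417997]
[270 164   6  52 154] ang 9.050792 mid [431.67813716 210.87863394] ends [417.915043   209.61095168] [446.18776854 211.82023053]
[265 243  20   4  56] ang -82.003365 mid [463.14768574 217.24357687] ends [461.78920708 221.2395821 ] [464.48366479 212.10238983]
[-6.6000e-01  3.6000e-01  7.0600e+00 -1.0000e-02  9.0000e-02  1.0000e-02
  4.6109e+02  2.0784e+02  6.2870e+01]
```

View pics/w7.png

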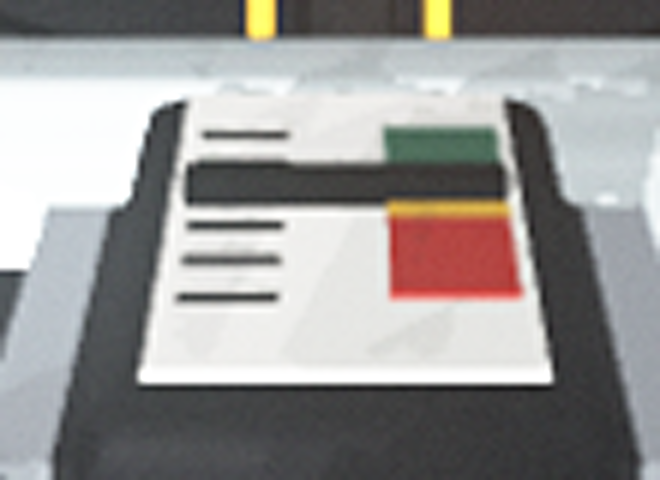

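The pointer is at crop rows 162–205 and covers the lower part of yellow. It stands proud of the face, so parallax shifts it towards green. The contact heights give a depth of about 13.7 mm, and I'll check that by casting rays to the pointer's plane.

Run:
```python
from h import *
d=load('wrist');V=d['view'];K=d['camera_matrix'];o=-V[:3,:3].T@V[:3,3]
a=np.radians(8.65);n=np.array([np.cos(a),np.sin(a),0]);c=np.array([.4595,.207,.0405])
def hz(v,off,u=250):
    r=V[:3,:3].T@np.array([(u-K[0,2])/K[0,0],(v-K[1,2])/K[1,1],1]);t=((c-n*off-o)@n)/(r@n);return 1000*((o+t*r)[2]-c[2])
for off in(.013,.015,.016):
    print(off,[(k,round(hz(210+k/6,off),1)) for k in(97,114,162,183.5,205,132,177,216,298,382)])
```

```text
0.013 [(97, np.float64(17.1)), (114, np.float64(20.3)), (162, np.float64(28.8)), (183.5, np.float64(32.4)), (205, np.float64(35.8)), (132, np.float64(23.6)), (177, np.float64(31.3)), (216, np.float64(37.5)), (298, np.float64(49.0)), (382, np.float64(59.1))]
0.015 [(97, np.float64(21.4)), (114, np.float64(24.5)), (162, np.float64(32.8)), (183.5, np.float64(36.3)), (205, np.float64(39.6)), (132, np.float64(27.7)), (177, np.float64(35.2)), (216, np.float64(41.2)), (298, np.float64(52.3)), (382, np.float64(62.1))]
0.016 [(97, np.float64(23.5)), (114, np.float64(26.6)), (162, np.float64(34.8)), (183.5, np.float64(38.2)), (205, np.float64(41.4)), (132, np.float64(29.8)), (177, np.float64(37.2)), (216, np.float64(43.1)), (298, np.float64(54.0)), (382, np.float64(63.7))]
```

All evidence agrees: about 14 mm, so yellow. The press lasted over a second at about 10 N. Now I'll lift and take the gauge back to the stand.

Request:
apply_moves --rows '[{"xyz": [0, 0, -5], "turn": [0, 0, 0], "grip": 0.2}, {"xyz": [0, 0, -20], "turn": [0, 0, 0], "grip": 0.2}, {"xyz": [0, 0, -50], "turn": [0, 0, 0], "grip": 0.2}, {"xyz": [0, 0, -85], "turn": [0, 0, 0], "grip": 0.2}, {"xyz": [5, -25, -97], "turn": [0, 0, 0.02], "grip": 0.2}, {"xyz": [13, -62, -97], "turn": [0, 0, 0.05], "grip": 0.2}, {"xyz": [21, -100, -97], "turn": [0, 0, 0.09], "grip": 0.2}, {"xyz": [29, -138, -97], "turn": [0, 0, 0.12], "grip": 0.2}, {"xyz": [37, -176, -97], "turn": [0, 0, 0.16], "grip": 0.2}, {"xyz": [45, -214, -97], "turn": [0, 0, 0.187], "grip": 0.2}, {"xyz": [53, -252, -97], "turn": [0, 0, 0.187], "grip": 0.2}, {"xyz": [61, -290, -97], "turn": [0, 0, 0.187], "grip": 0.2}]'

```text
clock: 13.5
tcp_pos: [0.4437, -0.0894, 0.1585]
orientation: [-0.001, 0.016, 1.0, 0.001]
wrist_force: [0.5, 0.1, -4.1]
finger_gap: 0.0334
grip_force: 61.6
```

Run:
```python
from h import *
s=st();p=s['tcp_pos']*1000;print(p,s['orientation'],totool(np.array([440.7,-194,155])-p))
```

```text
[443.74645129 -89.36343925 158.53952259] [-1.31066954e-03  1.58437772e-02  9.99873439e-01  6.02176496e-04] [  -0.2795252  -104.68459449    3.41708534]
```

Request:
apply_moves --rows '[{"xyz": [1, -38, 0], "turn": [0, 0, 0], "grip": 0.2}, {"xyz": [1, -74, 0], "turn": [0, 0, 0], "grip": 0.2}, {"xyz": [1.5, -98, 15], "turn": [0, 0, 0], "grip": 0.2}, {"xyz": [1.5, -106, 30], "turn": [0, 0, 0], "grip": 0.2}, {"xyz": [1.5, -106, 30], "turn": [0, 0, 0], "grip": 0.2}, {"xyz": [1.5, -106, 30], "turn": [0, 0, 0], "grip": 0.2}, {"xyz": [1.5, -106, 30], "turn": [0, 0, 0], "grip": 0.2}, {"xyz": [1.5, -106, 30], "turn": [0, 0, 0], "grip": 0.2}, {"xyz": [1.5, -106, 30], "turn": [0, 0, 0], "grip": 0.2}, {"xyz": [1.5, -106, 30], "turn": [0, 0, 0], "grip": 0.2}, {"xyz": [1.5, -106, 30], "turn": [0, 0, 0], "grip": 0.2}]'

```text
clock: 14.42
tcp_pos: [0.441, -0.1936, 0.13]
orientation: [0.0, 0.015, 1.0, -0.0]
wrist_force: [0.3, -0.1, -3.8]
finger_gap: 0.0335
grip_force: 61.5
```

Run:
```python
from h import *
d=cam('wrist');s=st();p=s['tcp_pos']*1000;print(p,s['orientation'])
P=pts(d);z=P[...,2]; near=(abs(P[...,0]-p[0]/1000)<.09)&(abs(P[...,1]-p[1]/1000)<.06)
for n,h,t in(('bar',p[2]/1000-.011,.007),('pill',.043,.005),('plate+',.005,.003)):
    q=P[near&(abs(z-h)<t)];print(n,len(q),cv2.minAreaRect(q[:,:2].astype(np.float32)*1000),np.median(q[:,2]))
m=near&(abs(z-.043)<.005)
k,l,sx,c=cv2.connectedComponentsWithStats(m.astype(np.uint8))
for i in range(1,k):
    if sx[i,4]>80: q=P[l==i];print(sx[i],cv2.minAreaRect(q[:,:2].astype(np.float32)*1000))
cv2.imwrite('pics/w8.png',cv2.resize(d['color'][90:384,130:390],None,fx=2,fy=2))
```

```text
[ 440.95251927 -193.67516238  129.9110312 ] [ 3.50963611e-04  1.54158556e-02  9.99881093e-01 -1.68332315e-04]
bar 3464 ((439.42169189453125, -194.06687927246094), (80.28952026367188, 25.73133659362793), 88.8348159790039) 0.11954195541581375
pill 3053 ((436.82373046875, -193.69683837890625), (94.06644439697266, 39.95497512817383), 89.57848358154297) 0.04338957542548721
plate+ 2241 ((413.008544921875, -193.64869689941406), (119.92628479003906, 124.14784240722656), 89.9663314819336) 0.002381221191630832
[ 291  164   32   52 1547] ((437.0644836425781, -157.7532958984375), (22.166244506835938, 39.93109893798828), 89.7782974243164)
[ 193  166   33   51 1506] ((435.96942138671875, -229.61143493652344), (22.16053009033203, 38.731781005859375), 89.89326477050781)
```

View pics/w8.png

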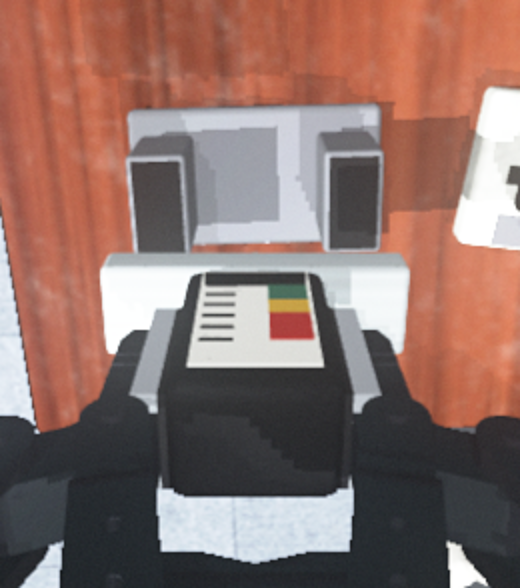

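The view shows the stand pillars at crop pixels (160,205) and (353,200) and the bar over their middle. It needs 2.6 mm towards the robot, and then I'll set it down.

Request:
apply_moves --rows '[{"xyz": [2.5, 0.4, 10], "turn": [0, 0, 0], "grip": 0.2}, {"xyz": [2.5, 0.4, 30], "turn": [0, 0, 0], "grip": 0.2}, {"xyz": [2.5, 0.4, 48], "turn": [0, 0, 0], "grip": 0.2}, {"xyz": [2.5, 0.4, 56], "turn": [0, 0, 0], "grip": 0.2}, {"xyz": [2.5, 0.4, 60], "turn": [0, 0, 0], "grip": 0.2}, {"xyz": [2.5, 0.4, 62], "turn": [0, 0, 0], "grip": 0.2}, {"xyz": [2.5, 0.4, 63.5], "turn": [0, 0, 0], "grip": 0.2}, {"xyz": [2.5, 0.4, 63.5], "turn": [0, 0, 0], "grip": 0.2}, {"xyz": [2.5, 0.4, 63.5], "turn": [0, 0, 0], "grip": 0.2}]'

```text
clock: 15.22
tcp_pos: [0.4387, -0.1939, 0.0667]
orientation: [0.001, 0.016, 1.0, -0.0]
wrist_force: [0.2, -0.5, -3.2]
finger_gap: 0.0338
grip_force: 61.6
```

```bash
python3 f.py
```

```text
[-3.0000e-02  3.8000e-01 -3.2400e+00 -1.0000e-02 -0.0000e+00  0.0000e+00
  4.3860e+02 -1.9385e+02  6.6580e+01]
```

Request:
apply_moves --rows '[{"xyz": [0, 0, 0.5], "turn": [0, 0, 0], "grip": 0.2}, {"xyz": [0, 0, 1], "turn": [0, 0, 0], "grip": 0.2}, {"xyz": [0, 0, 1.3], "turn": [0, 0, 0], "grip": 0.2}, {"xyz": [0, 0, 1.3], "turn": [0, 0, 0], "grip": 0.2}, {"xyz": [0, 0, 1.3], "turn": [0, 0, 0], "grip": 0.2}]'

```text
clock: 15.83
tcp_pos: [0.4383, -0.1937, 0.0653]
orientation: [0.0, 0.016, 1.0, -0.0]
wrist_force: [-1.1, 1.4, 5.3]
finger_gap: 0.0335
grip_force: 62.6
```

```bash
python3 f.py
```

```text
[-2.4500e+00  5.1000e-01  5.4000e+00  2.9000e-01  4.2000e-01 -0.0000e+00
  4.3834e+02 -1.9368e+02  6.5290e+01]
```

Request:
apply_moves --rows '[{"xyz": [0, 0, -0.3], "turn": [0, 0, 0], "grip": 0.5}, {"xyz": [0, 0, -0.3], "turn": [0, 0, 0], "grip": 0.7}, {"xyz": [0, 0, -0.3], "turn": [0, 0, 0], "grip": 1}, {"xyz": [0, 0, -0.3], "turn": [0, 0, 0], "grip": 1}, {"xyz": [0, 0, -0.3], "turn": [0, 0, 0], "grip": 1}, {"xyz": [0, 0, -0.3], "turn": [0, 0, 0], "grip": 1}, {"xyz": [0, 0, -20], "turn": [0, 0, 0], "grip": 1}, {"xyz": [0, 0, -60], "turn": [0, 0, 0], "grip": 1}, {"xyz": [0, 0, -100], "turn": [0, 0, 0], "grip": 1}, {"xyz": [0, 0, -140], "turn": [0, 0, 0], "grip": 1}, {"xyz": [0, 0, -140], "turn": [0, 0, 0], "grip": 1}, {"xyz": [0, 0, -140], "turn": [0, 0, 0], "grip": 1}]'

```text
clock: 17.03
tcp_pos: [0.4398, -0.1946, 0.2074]
orientation: [0.003, 0.016, 1.0, -0.002]
wrist_force: [0.5, 0.5, -0.4]
finger_gap: 0.0856
grip_force: 0.0
```

Run:
```python
from h import *
d=cam('wrist');np.savez('wt.npz',**d);t=cam('top')
s=st();p=s['tcp_pos']*1000;print(p,s['wrist_force'],s['orientation'])
P=pts(d);z=P[...,2]
def rect(n,m):
    q=P[m];r=cv2.minAreaRect(q[:,:2].astype(np.float32)*1000);print(n,len(q),r,np.median(q[:,2]))
near=(abs(P[...,0]-.4375)<.05)&(abs(P[...,1]+.194)<.06)
rect('handle',near&(z>.095)&(z<.125));rect('bar',near&(abs(z-.055)<.005))
nb=(abs(P[...,0]-.445)<.07)&(P[...,1]>-.12)&(P[...,1]<.09)
rect('board',nb&(abs(z-.015)<.006));rect('grip',nb&(z>.048)&(z<.065))
# coloured field centroids
H=cv2.cvtColor(d['color'],cv2.COLOR_BGR2HSV);v=nb&(abs(z-.015)<.006)&(H[...,1]>110)
for n,lo,hi in(('yel',18,35),('grn',50,90)):
    m=v&(H[...,0]>lo)&(H[...,0]<hi);print(n,m.sum(),P[m].mean(0)*1000)
m=v&((H[...,0]<8)|(H[...,0]>172));print('red',m.sum(),P[m].mean(0)*1000)
```

```text
[ 437.82540546 -193.36174268  204.06569932] [-0.54088117 -0.57795726 -0.71830072] [-2.59842004e-04  1.59130542e-02  9.99873320e-01  2.26798809e-04]
handle 1471 ((436.7034606933594, -194.0930938720703), (33.50265121459961, 25.663803100585938), 88.15662384033203) 0.10697672204234518
bar 1306 ((437.47052001953125, -193.92984008789062), (80.08712768554688, 25.840152740478516), 88.37574005126953) 0.05510218409462418
board 9008 ((447.2968444824219, -19.881141662597656), (170.441162109375, 66.3892593383789), 81.46625518798828) 0.015438973392043767
grip 663 ((438.260986328125, -78.3983154296875), (19.987165451049805, 28.026521682739258), 80.62757110595703) 0.05521982096405842
yel 680 [446.11952704 -10.12355854  15.88959935]
grn 0 [nan nan nan]
red 650 [439.87149723 -43.97160532  15.87537503]<stdin>:14: RuntimeWarning: Mean of empty slice.
  ret = um.true_divide(
```

Request:
apply_moves --rows '[{"xyz": [1, 40, 0], "turn": [0, 0, 0.06], "grip": 0.6}, {"xyz": [2, 80, 0], "turn": [0, 0, 0.117], "grip": 0.6}, {"xyz": [3, 110, 10], "turn": [0, 0, 0.117], "grip": 0.6}, {"xyz": [3, 115, 50], "turn": [0, 0, 0.117], "grip": 0.6}, {"xyz": [3, 115, 90], "turn": [0, 0, 0.117], "grip": 0.6}, {"xyz": [3, 115, 110], "turn": [0, 0, 0.117], "grip": 0.6}, {"xyz": [3, 115, 110], "turn": [0, 0, 0.117], "grip": 0.6}, {"xyz": [3, 115, 110], "turn": [0, 0, 0.117], "grip": 0.6}, {"xyz": [3, 115, 110], "turn": [0, 0, 0.117], "grip": 0.6}]'

```text
clock: 17.88
tcp_pos: [0.439, -0.0787, 0.095]
orientation: [-0.0, 0.074, 0.997, 0.0]
wrist_force: [0.5, 0.3, 0.2]
finger_gap: 0.0513
grip_force: 0.0
```

Run:
```python
from h import *
s=st();p=s['tcp_pos']*1000;print(p,s['wrist_force'],s['orientation'],s['finger_gap'],totool(np.array([439,-78.6,28])-p))
```

```text
[438.98862672 -78.72113766  95.04329766] [0.50338774 0.26706566 0.21708301] [-1.27658043e-04  7.44853306e-02  9.97222097e-01  8.70658658e-05] 0.05131259467217922 [-1.11905028e-02  1.11116129e-01  6.70433151e+01]
```

Request:
apply_moves --rows '[{"xyz": [0, 0, 30], "turn": [0, 0, 0], "grip": 0.6}, {"xyz": [0, 0, 55], "turn": [0, 0, 0], "grip": 0.6}, {"xyz": [0, 0, 66], "turn": [0, 0, 0], "grip": 0.6}, {"xyz": [0, 0, 66], "turn": [0, 0, 0], "grip": 0.4}, {"xyz": [0, 0, 66], "turn": [0, 0, 0], "grip": 0.1}, {"xyz": [0, 0, 66], "turn": [0, 0, 0], "grip": 0.1}, {"xyz": [0, 0, 66], "turn": [0, 0, 0], "grip": 0.1}, {"xyz": [0, 0, 66], "turn": [0, 0, 0], "grip": 0.1}, {"xyz": [0, 0, 66], "turn": [0, 0, 0], "grip": 0.1}]' --force 25

```text
clock: 18.63
tcp_pos: [0.4402, -0.0791, 0.0303]
orientation: [0.002, 0.074, 0.997, -0.0]
wrist_force: [-0.8, 0.5, 6.9]
finger_gap: 0.0192
grip_force: 28.9
```

Run:
```python
from h import *
s=st();p=s['tcp_pos']*1000;print(p,s['wrist_force'],s['finger_gap'],s['grip_force'],totool(np.array([449,-10.0,p[2]])-p))
```

```text
[440.18282022 -79.05861095  30.2819505 ] [-0.8295527   0.54273128  6.88117513] 0.019160504756723973 28.85413885116577 [ 1.51766682e+00  6.96026479e+01 -4.99111206e-02]
```

Request:
apply_moves --rows '[{"xyz": [0, 6, 0], "turn": [0, 0, 0], "grip": 0.1}, {"xyz": [0, 18, 0], "turn": [0, 0, 0], "grip": 0.1}, {"xyz": [0, 32, 0], "turn": [0, 0, 0], "grip": 0.1}, {"xyz": [0, 46, 0], "turn": [0, 0, 0], "grip": 0.1}, {"xyz": [0, 58, 0], "turn": [0, 0, 0], "grip": 0.1}, {"xyz": [0, 66, 0], "turn": [0, 0, 0], "grip": 0.1}, {"xyz": [0, 69.5, 0], "turn": [0, 0, 0], "grip": 0.1}, {"xyz": [0, 69.5, 0], "turn": [0, 0, 0], "grip": 0.1}, {"xyz": [0, 69.5, 0], "turn": [0, 0, 0], "grip": 0.1}, {"xyz": [0, 69.5, 0], "turn": [0, 0, 0], "grip": 0.1}, {"xyz": [0, 69.5, 0], "turn": [0, 0, 0], "grip": 0.1}]'

```text
clock: 19.55
tcp_pos: [0.4506, -0.0097, 0.0303]
orientation: [0.002, 0.074, 0.997, 0.0]
wrist_force: [-0.9, 2.2, 7.1]
finger_gap: 0.0191
grip_force: 28.9
```

Request:
apply_moves --rows '[{"xyz": [0, 0, 0], "turn": [0, 0, 0], "grip": 0.4}, {"xyz": [0, 0, 0], "turn": [0, 0, 0], "grip": 0.6}, {"xyz": [0, 0, 0], "turn": [0, 0, 0], "grip": 0.6}, {"xyz": [0, 0, 0], "turn": [0, 0, 0], "grip": 0.6}, {"xyz": [0, 0, -20], "turn": [0, 0, 0], "grip": 0.6}, {"xyz": [0, 0, -60], "turn": [0, 0, 0], "grip": 0.6}, {"xyz": [0, 0, -100], "turn": [0, 0, 0], "grip": 0.6}, {"xyz": [0, 0, -140], "turn": [0, 0, 0], "grip": 0.6}, {"xyz": [0, 0, -180], "turn": [0, 0, 0], "grip": 0.6}, {"xyz": [0, 0, -200], "turn": [0, 0, 0], "grip": 0.6}, {"xyz": [0, 0, -200], "turn": [0, 0, 0], "grip": 0.6}, {"xyz": [0, 0, -200], "turn": [0, 0, 0], "grip": 0.6}]'

```text
clock: 20.55
tcp_pos: [0.45, -0.0101, 0.2298]
orientation: [0.002, 0.074, 0.997, -0.0]
wrist_force: [-0.7, 0.1, -0.2]
finger_gap: 0.051
grip_force: 0.0
```

Run:
```python
from h import *
d=cam('wrist');s=st();print(s['tcp_pos'],s['qvel'])
P=pts(d);z=P[...,2];nb=(abs(P[...,0]-.445)<.07)&(P[...,1]>-.12)&(P[...,1]<.09)
def r(m): return cv2.minAreaRect(P[m][:,:2].astype(np.float32)*1000)
b=r(nb&(abs(z-.015)<.006));g=r(nb&(z>.048)&(z<.065));print(b,g)
a=np.radians(8.54);print('board y of grip',np.dot(np.array(g[0])-b[0],[np.sin(a),np.cos(a)]))
near=(abs(P[...,0]-.4375)<.05)&(abs(P[...,1]+.194)<.06)
print(r(near&(z>.095)&(z<.125)))
cv2.imwrite('pics/w9.png',d['color'])
```

```text
[ 0.44901398 -0.00984203  0.22832254] [-1.94308906e-03  1.86451509e-02 -3.53894457e-02 -2.78538720e-03
  8.06415091e-05 -5.04143012e-04]
((447.05499267578125, -19.75670623779297), (170.07127380371094, 65.7938003540039), 81.44605255126953) ((448.3228759765625, -9.541242599487305), (19.930805206298828, 27.632272720336914), 82.22334289550781)
board y of grip 10.290479454973015
((437.6074523925781, -192.95260620117188), (34.94913101196289, 26.831554412841797), 87.70849609375)
```

View pics/w9.png

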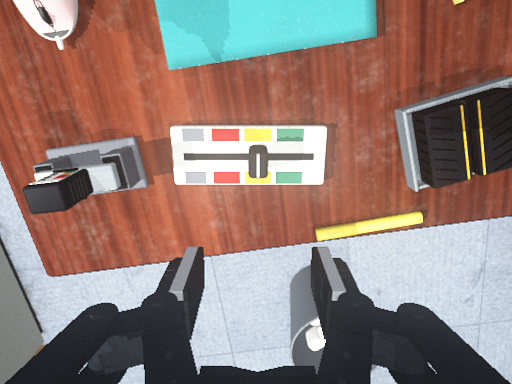

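The picture shows the tally grip at (258,160), on the yellow field at board y = 10.3 mm (10 is the middle). The gauge stands upright on its stand at (75,180), and the highlighter is undisturbed.

```bash
python3 -c "
from workcell import ticket
print(ticket.hand_in())"
```

```text
the job is handed in; nothing more can be done
None
```

The groove reads about 14 mm deep, so the tally grip is on yellow; the gauge is back upright on its stand, and the job is handed in at about 21 s on the clock (the hand-in call returned no verdict).

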